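# Clamp the lid of the instrument steriliser

## Robot

A 6-joint arm with a two-finger parallel gripper is mounted at the origin on the work surface. World frame = base frame: x ahead of the robot, y to its left, z up, the work surface at z = 0. Lengths are in m, angles in rad, forces in N, time in s.
With the tool pointing down it reaches from about 0.35 to 0.775 m from the base axis. Payload 5.5 kg.
Tool frame: the origin (TCP) lies at the very end of the fingers, on their centre line; the grasp point (between the pads) lies 19 mm behind it; z points along the fingers, y is the direction in which the jaws open and shut (so a half turn about z gives the same grasp; the last joint's range is limited). The gripper opens to 85 mm and grips with 20 to 120 N. Pads are 22 mm wide; open, the fingers measure 114 mm over their backs; the gripper's body (76 mm by 85 mm) begins 54 mm behind the grasp point. The pads swing forward as they close: fully open they stand 13 mm farther back than shut.
Start: joints at [-1.449, 0.313, 0.046, 1.304, 0, 1.431], TCP at [0.149, -0.555, 0.231] pointing down, gripper open.
Joint ranges: [-2.76, 2.76], [-0.86, 1.69], [-1.03, 1.26], [-2.2, 2.34], [-1.47, 1.5], [-3.14, 3.14]. Speed limits (rad/s): [2.57, 2.57, 3.14, 3.14, 3.14, 3.14].

## Interface

Orientations are given as a unit quaternion [w, x, y, z].
In Python, from workcell import get_state, read_camera, hand_in, find_in, silhouettes gives the robot as it stands. The module is installed in compiled form; this text tells all that it offers.
- The arm moves only by the tool send_rows, never from a script. Its argument "deltas" is a list that holds one entry, the list of rows, each a list of 6 numbers: the shift along the world's x, y, z in cm, then the turn, a rotation vector about the world's x, y, z in degrees. In form: [[[dx, dy, dz, wx, wy, wz], ...]]. A call has 1 to 12 rows; each row is the pose to reach, as a shift and turn from the pose commanded when the call began; what a row does not reach only later rows make up. A row lasts 1/10 s, in which the tool goes at most 50 mm and 8.59 degrees, less where a joint would pass 70% of its speed; a pose out of reach is approached as far as the arm can. A call with a gripper value outside its range is refused whole. "jaw" is the opening, from -1 (shut) to 1 (fully open), so that 0 is half open, set as the call begins (left out, the last holds). The fingers move at their own pace and stop on an object; "force" is the grip in N (left out, the last holds). Time passes only in rows, so rows that repeat a pose let the fingers close. It gives the time, the measured TCP pose, the force and the opening at its end, in the units of the state.
- get_state(): the state, without advancing time (a new reading comes with each control period).
- read_camera(name): name is "scene" or "top" or "wrist"; returns a dict with "img" (480x640x3 uint8, red, green, blue), "z_map" (480x640 float32, m along the optical axis (not along the pixel's ray), 0 where there is no reading), "vfov" (degrees; the focal length in pixels is half the picture's height over the tangent of half this angle, whatever the lens; pixels are square), "cx", "cy" (the principal point, pixels), "R" (3x3) and "t" (3): a world point X has camera coordinates R X + t; the wrist camera has in their place "hand_eye" (4x4, takes a point from camera to tool coordinates, whose origin is the TCP and whose axes are the flange's). Camera axes: x right, y down, z forward; pixel columns grow to the right and rows downward; lengths in m; the calibration is good to about 2 mm. A picture is of the moment at which its call begins: read the wrist's pose just before it.
- hand_in(): hands the job in, once; it reports no verdict.
Trained networks look in a picture, given as the dict that the camera call returned (one of the last four; its "shot" number tells which), for a name from the list of things; names that differ only in an ending like _2 or _b are one class to them, and where a whole thing is asked for, a point or a joint stands for the part that bears it (a point fixed in the world has none). Each returns a list of dicts, best first, with "conf" (0 to 1); they miss things now and then, are a little off and sometimes report something else, mostly with a low value. They report only what shows in the picture. A call takes as long as a camera call.
- find_in(picture, thing): "box" ([centre column, centre row, width, height] in pixels, round what is visible of it).
- silhouettes(picture, thing): "mask" (480x640 bool, what is visible of it) and "box" ([centre column, centre row, width, height] in pixels, round what is visible of it).
The state is a dict: "clock": time; "joint_pos": joint angles; "qvel": joint speeds; "tau": joint torques, N m; "tcp_pos": TCP position; "orientation": TCP orientation; "wrist_force": force on the tool from outside, world axes, zero at the start; "ft_torque": the same for the moment, N m; "finger_gap": finger opening in m.
Only numpy, scipy, OpenCV 4.12 (cv2) and the standard library are available. Lean on these libraries where they do the work, as an engineer would, in place of code of your own. Each camera call takes 0.05 s, during which the arm holds its last target.

## Task

The lid is on the instrument steriliser but not yet clamped. Push the clamp strap round over the lid with the back of a finger until its end is fully home in the catch, then push the cam lever all the way down until it lies flat along the strap and the lid is clamped. Keep the strap and the lever outside the fingers, pinch or lift nothing, leave the lid seated and the things standing around where they are, and finish with the hand clear.

Things in the scene. Friction and masses are not known exactly. Their poses are not given: they have to be found in the camera images.
- steriliser: Round bench steriliser, fixed: grey base 208 mm across, steel vessel 180 mm across with its rim at 150 mm. Origin: on the vessel's axis at the work surface. Its x axis points from the strap's catch (115 mm from the axis on the -x side, the side with the control knob) to the strap's hinge bolt (115 mm from the axis on the +x side); z is up. The catch has an upright plate on the -y side of the strap's end and a lip over it, top at 201 mm; it is open to the +y side.
- strap_hinge (a point): The strap's upright hinge axis, at the strap's mid-height, 185 mm above the work surface. The strap is a flat steel bar, 24 mm wide and 14 mm thick (178 to 192 mm above the work surface), that reaches 242 mm from this axis to its free end. On it, 115 mm from the axis, stands the cam lever, in a clevis 24 mm wide; under it there is the rubber pressure pad, 30 mm across.
- strap_push (a point): Point inside the strap, on its centre line at mid-height, 180 mm from the hinge axis towards the free end; a good place to push. Axes: x along the strap towards the hinge, y across it (+y is the side that a finger pushes on to shut it), z up. Around it the bar is bare, and the nearest part of the lid lies at least 12 mm below the bar.
- strap (a joint): Angle of the clamp strap, rad: 0 = fully home in the catch, straight across the lid (a hard stop); grows as it swings open, clockwise seen from above, out over the steriliser's +y side; hinge limit 1.9. It starts open by 0.9 to 1.45. It stays where it is left; about 0.25 N m turns it.
- lever_pin (a point): Axis of the cam lever: a level pin across the strap, 115 mm from the strap's hinge, 23 mm above the strap's mid-height. The lever reaches 112 mm from it and leans over the hinge end of the strap: it goes down away from the catch, towards the strap's hinge.
- lever_grip (a point): Point on the lever's centre line inside its black grip (17 mm across, from 60 to 112 mm from the pin), 85 mm from the pin and 4 mm above the pin's level when the lever is flat. Axes: x along the lever away from the pin, y along the pin, z out of the side of the lever that is pushed (up when it is flat).
- lever (a joint): Angle of the cam lever above the strap, rad: 0 = flat along the strap, lid clamped (a hard stop), 1.5 = upright. It starts at 0.9 to 1.3 and stays where it is left; about 0.5 N m moves it, some 6 N at the grip and up to about 12 N at the end of the stroke, as the cam presses the pad on the lid (some 90 N).
- pad: Rubber pressure pad, 30 mm across, under the strap below the cam: 3 to 5 mm clear of the lid while the lever is up, pressed on the lid's centre when the strap is home and the lever is flat. Origin: centre of its underside.
- lid: Steel lid, 189 mm across, loose, seated on the vessel's rim with a 10 mm deep register inside it; top of its centre 166 mm above the work surface. Two black lifting tabs on its edge, a relief valve and a small gauge (up to 37 mm above the rim) on the -y half. Origin: centre of the lid at the level of the rim. Not to be moved.
- tin: Bystander: round steel instrument tin with a lid and a small knob, 80 mm across, 57 mm high. Origin: centre of its underside.
- bottle: Bystander: white plastic bottle, 48 mm across, 125 mm high. Origin: centre of its underside.
- jar: Bystander: amber glass jar with a black cap, 60 mm across, 75 mm high. Origin: centre of its underside.

How it is judged:
On the way, in this order (a step that is already met when the one before it is completed fails the run):
1. the strap is swung fully home in its catch (value of joint strap below 0.05 rad), for 0.2 s.
2. the lever is pushed down flat with the strap home (value of joint lever below 0.08 rad and value of joint strap below 0.05 rad), for 0.2 s.
At the end, for the whole second after the job is handed in: the strap within 0.05 rad (about 11 mm at its end) of its stop in the catch, the lever within 0.08 rad of flat, the pad pressing on the lid (over 5 N), and the lid seated, not tilted and within 6 mm of where it was (all of step 2 and contact force between pad and lid above 5 N and distance of lid from where it was at the start of the episode below 0.006 m and angle between lid's own z axis and vertical below 0.03 rad); the robot touches nothing.
It fails at once if the lid is lifted or shoved by more than 10 mm (distance of lid from where it was at the start of the episode above 0.01 m).
It fails at once if the strap is pinched (it gets between the fingers at the grasp point) (x of the grasp point in the frame of strap_push between -0.062 and 0.18 m and y of the grasp point in the frame of strap_push between -0.01 and 0.01 m and z of the grasp point in the frame of strap_push between -0.014 and 0.01 m).
It fails at once if the strap is dragged along between open fingers instead of being pushed with the outside of a finger (contact force between the fingers and strap above 0.5 N and value of joint strap above 0.05 rad and x of the grasp point in the frame of strap_push between -0.062 and 0.18 m and y of the grasp point in the frame of strap_push between -0.05 and 0 m and z of the grasp point in the frame of strap_push below 0.02 m).
It fails at once if the lever is pinched (it gets between the fingers at the grasp point) (x of the grasp point in the frame of lever_grip between -0.07 and 0.03 m and y of the grasp point in the frame of lever_grip between -0.007 and 0.007 m and z of the grasp point in the frame of lever_grip between -0.01 and 0.008 m).
It fails at once if a bystander is moved by more than 20 mm (distance of any of tin, bottle, jar from where it was at the start of the episode above 0.02 m).
It also fails if it takes over 54 s, if anything falls off the work surface, if the arm or the gripper's body presses on something with over 40 N, if the wrist force passes 120 N, or if a joint passes its speed limit or range.

## Working session

There is one attempt and no reset: what is moved stays moved. The work goes in short steps, Python scripts to look and compute and a tool call to move; the robot and the scene stay as the last step left them, time stands still between calls to the robot, and variables do not carry over. Pictures are saved under pics/ and viewed, and the job is handed in when it is done.

Besides the shell and the picture viewer there is one more tool, called after "Call:" as name(argument=value, ...) on one line, values as JSON. send_rows: Moves the arm, as the interface text tells. Its arguments: {"type":"object","properties":{"deltas":{"type":"array","items":{"type":"array","items":{"type":"array","items":{"type":"number"}}}},"jaw":{"type":"number"},"force":{"type":"number"}},"required":["deltas"]}

```bash
mkdir -p pics; cat > h.py <<'E'
import numpy as np, cv2
from workcell import *
def shot(name,fn):
    p=read_camera(name); cv2.imwrite('pics/'+fn,p['img'][:,:,::-1]); return p
def foc(p): return 240/np.tan(np.radians(p['vfov'])/2)
def cloud(p):
    f=foc(p); v,u=np.mgrid[0:480,0:640]; z=p['z_map']
    c=np.stack([(u-p['cx'])/f*z,(v-p['cy'])/f*z,z],-1)
    if 'R' in p: return (c-np.array(p['t']))@np.array(p['R'])
    return c
def proj(p,X):
    c=np.array(p['R'])@np.asarray(X)+p['t']; f=foc(p); return c[0]/c[2]*f+p['cx'],c[1]/c[2]*f+p['cy']
E
python3 - <<'E'
from h import *
print(get_state())
for n in('scene','top'):
    p=shot(n,n+'0.png'); C=cloud(p)
    for t in('steriliser','strap','lever','lid','tin','bottle','jar'):
        r=silhouettes(p,t)
        for d in r[:2]:
            m=d['mask']&(p['z_map']>0); P=C[m]
            print(n,t,round(d['conf'],2),np.round(d['box']),np.median(P,0).round(3),P.min(0).round(3),P.max(0).round(3))
E
```

```text
{'clock': 0.0, 'joint_pos': array([-1.44859391e+00,  3.13992634e-01,  4.49461269e-02,  1.30360963e+00,
       -4.88047290e-06,  1.43124233e+00]), 'qvel': array([-0.00095458, -0.00168034,  0.00063516, -0.00173999,  0.00057627,
        0.0005738 ]), 'tau': array([ 7.28686646e-04, -4.80621886e+01,  2.98533422e+01,  1.90900709e-02,
       -8.50790934e-05,  1.02831987e-05]), 'tcp_pos': array([ 0.14874647, -0.55487701,  0.23039987]), 'orientation': array([-9.29893265e-04,  9.91447237e-01,  1.30504836e-01,  5.62743275e-06]), 'wrist_force': array([-0.41001262, -1.46598607, -0.01245795]), 'ft_torque': array([-0.01643634, -0.03983021,  0.03055768]), 'finger_gap': 0.08556448183038638}
scene steriliser 0.64 [317. 248. 201. 204.] [ 0.585 -0.164  0.118] [ 0.254 -0.245 -0.002] [0.646 0.301 0.314]
scene strap 0.75 [378. 212.  77. 137.] [ 0.615 -0.066  0.193] [ 0.482 -0.17  -0.002] [0.646 0.277 0.314]
scene lever 0.73 [381. 179.  20.  48.] [ 0.615 -0.068  0.275] [ 0.461 -0.086  0.001] [0.624 0.217 0.314]
scene lever 0.59 [158. 340.  46.  59.] [ 0.416 -0.32   0.064] [ 0.352 -0.344 -0.001] [ 0.434 -0.2
[... 652 characters left out ...]
88. 188. 160.  50.] [ 0.608 -0.052  0.193] [ 0.574 -0.19  -0.003] [0.704 0.135 0.314]
top lid 0.67 [250. 202.  41.  44.] [0.599 0.039 0.048] [ 0.578  0.003 -0.003] [0.656 0.084 0.191]
top lid 0.63 [337. 253. 132. 114.] [ 0.515 -0.122  0.163] [ 0.423 -0.243 -0.002] [ 0.609 -0.007  0.189]
top tin 0.59 [250. 202.  39.  44.] [0.601 0.039 0.048] [ 0.578 -0.008 -0.001] [0.657 0.086 0.187]
top tin 0.56 [437. 264.  30.  23.] [ 0.499 -0.299  0.086] [ 0.478 -0.33   0.011] [ 0.525 -0.285  0.129]
top bottle 0.72 [437. 266.  31.  23.] [ 0.499 -0.3    0.086] [ 0.478 -0.331  0.012] [ 0.524 -0.285  0.129]
top jar 0.87 [437. 318.  38.  31.] [ 0.404 -0.306  0.074] [ 0.368 -0.363 -0.005] [ 0.432 -0.284  0.079]
```

View pics/scene0.png

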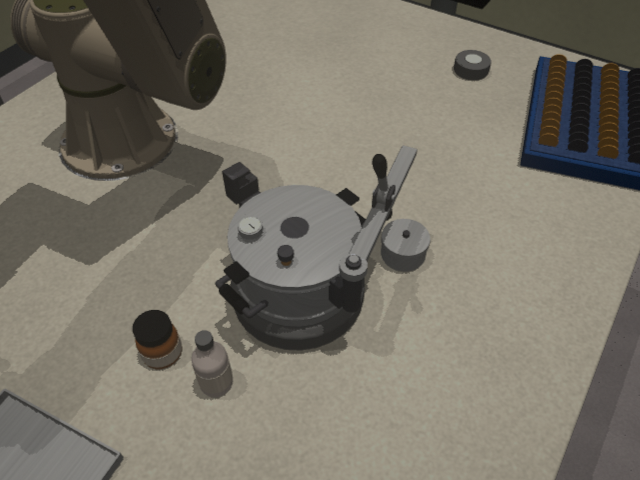

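View pics/top0.png

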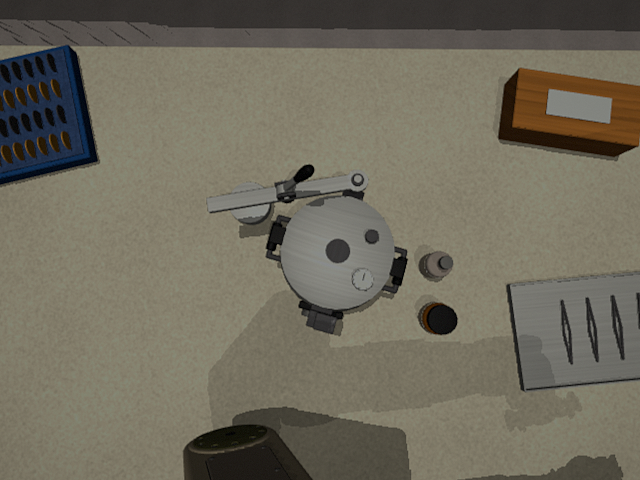

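```bash
cat > g.py <<'E'
from h import *
from scipy.optimize import least_squares
def fit(p):
    C=cloud(p); ok=p['z_map']>0; P=C[ok]
    roi=(abs(P[:,0]-.5)<.22)&(abs(P[:,1]+.08)<.24)
    return P[roi]
E
python3 - <<'E'
from g import *
pt=shot('top','t1.png'); ps=shot('scene','s1.png')
for n,p in(('top',pt),('scene',ps)):
    C=cloud(p)
    r=silhouettes(p,'lid'); r.sort(key=lambda d:-d['mask'].sum()); m=r[0]['mask']&(p['z_map']>0)
    P=C[m]; P=P[(P[:,2]>.155)&(P[:,2]<.172)]
    # circle fit using hull
    h=cv2.convexHull(P[:,:2].astype(np.float32)*1000)[:,0]/1000
    f=least_squares(lambda q:np.hypot(h[:,0]-q[0],h[:,1]-q[1])-.0945,[.52,-.12],loss='soft_l1',f_scale=.002)
    print(n,'lid c',f.x.round(4),np.median(abs(f.fun)).round(4))
    r=silhouettes(p,'strap'); m=r[0]['mask']&(p['z_map']>0); P=C[m]; P=P[(P[:,2]>.187)&(P[:,2]<.197)]
    vx,vy,x0,y0=cv2.fitLine(P[:,:2].astype(np.float32),cv2.DIST_HUBER,0,.001,.001)[:,0]
    t=(P[:,:2]-[x0,y0])@[vx,vy]; s=(P[:,:2]-[x0,y0])@[-vy,vx]
    print('strap dir',vx,vy,'c',x0,y0,'t',np.percentile(t,[0,1,99,100]).round(4),'s',np.percentile(s,[1,99]).round(4),np.median(P[:,2]))
    print('ends',[(np.array([x0,y0])+a*np.array([vx,vy])).round(4) for a in (t.min(),t.max())])
    A=C[(p['z_map']>0)]; A=A[(abs(A[:,0]-.5)<.2)&(abs(A[:,1]+.1)<.25)]
    B=A[(A[:,2]>.197)&(A[:,2]<.33)]
    for z in np.arange(.2,.33,.012):
        q=B[(B[:,2]>=z)&(B[:,2]<z+.012)]
        if len(q): print(round(z,3),len(q),np.median(q,0).round(3),q.min(0).round(3),q.max(0).round(3))
    # catch side
    q=A[(A[:,0]<.45)&(A[:,2]>.12)&(A[:,1]<0.0)&(A[:,1]>-.2)]
    q=q[np.hypot(*(q[:,:2]-f.x).T)>.1]
    if len(q): print('catch?',len(q),np.median(q,0).round(3),q.min(0).round(3),q.max(0).round(3))
E
```

```text
top lid c [ 0.5164 -0.1223] 0.0008
strap dir 0.17168768 -0.9851514 c 0.6066378 -0.039322797 t [-0.1274 -0.1246  0.1282  0.1315] s [-0.0139  0.015 ] 0.19233837448367583
ends [array([0.5848, 0.0862]), array([ 0.6292, -0.1689])]
0.2 356 [ 0.408 -0.105  0.201] [ 0.387 -0.161  0.2  ] [ 0.635 -0.024  0.212]
0.212 202 [ 0.602 -0.036  0.218] [ 0.592 -0.054  0.212] [ 0.622 -0.023  0.224]
0.224 36 [ 0.605 -0.039  0.229] [ 0.601 -0.049  0.224] [ 0.613 -0.033  0.235]
0.236 30 [ 0.606 -0.046  0.243] [ 0.603 -0.055  0.237] [ 0.612 -0.043  0.248]
0.248 34 [ 0.607 -0.052  0.254] [ 0.604 -0.057  0.248] [ 0.614 -0.048  0.26 ]
0.26 21 [ 0.607 -0.056  0.264] [ 0.605 -0.062  0.26 ] [ 0.614 -0.053  0.272]
0.272 29 [ 0.607 -0.06   0.279] [ 0.604 -0.073  0.272] [ 0.615 -0.057  0.283]
0.284 45 [ 0.607 -0.065  0.291] [ 0.604 -0.077  0.284] [ 0.616 -0.06   0.296]
0.296 82 [ 0.608 -0.072  0.303] [ 0.605 -0.084  0.296] [ 0.621 -0.065  0.308]
0.308 84 [ 0.613 -0.078  0.311] [ 0.607 -0.084  0.308] [ 0.62  -0.07   0.314]
catch? 551 [ 0.407 -0.097  0.2  ] [ 0.387 -0.12   0.147] [ 0.424 -0.073  0.205]
scene lid c [ 0.5165 -0.1233] 0.0022Traceback (most recent call last):
  File "<stdin>", line 12, in <module>
cv2.error: OpenCV(4.12.0) /io/opencv/modules/imgproc/src/linefit.cpp:50: error: (-215:Assertion failed) count > 0 in function 'fitLine2D_wods'
```

```bash
python3 - <<'E'
from g import *
w=shot('wrist','w0.png'); print(np.array(w['hand_eye']).round(3))
pt=read_camera('top'); ps=read_camera('scene')
H=np.array([.6265,-.153])
for p in(pt,ps):
    C=cloud(p); A=C[p['z_map']>0]
    d=A[:,:2]-H; r=np.hypot(*d.T); th=np.degrees(np.arctan2(d[:,1],d[:,0]))
    for a in range(106,170,6):
        m=(abs(r-.185)<.03)&(th>a)&(th<a+6)&(A[:,2]<.3)
        print(a,m.sum(),A[m][:,2].max().round(3) if m.any() else '',end=' | ')
    print()
E
```

```text
[[-0.    -0.962 -0.274  0.069]
 [ 1.    -0.    -0.     0.   ]
 [ 0.    -0.274  0.962 -0.143]
 [ 0.     0.     0.     1.   ]]
106 236 0.005 | 112 186 0.155 | 118 254 0.16 | 124 318 0.16 | 130 297 0.163 | 136 301 0.166 | 142 343 0.165 | 148 373 0.167 | 154 397 0.167 | 160 444 0.168 | 166 426 0.168 | 
106 79 0.003 | 112 19 0.157 | 118 58 0.16 | 124 43 0.16 | 130 66 0.162 | 136 129 0.164 | 142 191 0.166 | 148 229 0.166 | 154 272 0.167 | 160 339 0.2 | 166 329 0.2 |
```

Call:
send_rows(deltas=[[[0,0,1,0,0,0],[2,3,2,0,0,5],[4,7,3,0,0,12],[7,11,4,0,0,19],[10,15,4,0,0,26],[13,19,4,0,0,33],[16,23,4,0,0,40],[19,27,4,0,0,47],[22,31,4,0,0,54],[25,35,4,0,0,61],[27,39,4,0,0,68],[29,43,4,0,0,75]]], jaw=-1)

```text
clock: 2.45
tcp_pos: [0.4398, -0.1236, 0.2724]
orientation: [0.001, 0.705, 0.709, 0.0]
wrist_force: [0.7, -0.1, -0.2]
finger_gap: 0.0
```

Call:
send_rows(deltas=[[[2,4,0,0,0,3],[3,8,0,0,0,6],[5,12,0,0,0,10],[8,15,0,0,0,10],[12,17,0,0,0,10],[16,17.5,0,0,0,10],[19,17.5,0,0,0,10],[20.8,17.5,0,0,0,10],[20.8,17.5,-2,0,0,10],[20.8,17.5,-4,0,0,10],[20.8,17.5,-4,0,0,10]]])

```text
clock: 3.55
tcp_pos: [0.6456, 0.0496, 0.2287]
orientation: [-0.002, 0.643, 0.766, -0.002]
wrist_force: [-0.8, -0.4, -0.3]
finger_gap: 0.0004
```

```bash
python3 - <<'E'
from h import *
s=get_state();print(s['tcp_pos'],s['orientation'],s['wrist_force'],s['joint_pos'].round(2))
shot('scene','s2.png');shot('top','t2.png')
E
```

```text
[0.64557721 0.04962231 0.22872385] [-0.00194952  0.64277312  0.76605265 -0.00150404] [-0.82428333 -0.42612685 -0.31955755] [-0.05  0.46  0.26  1.37 -0.    1.35]
```

View pics/s2.png

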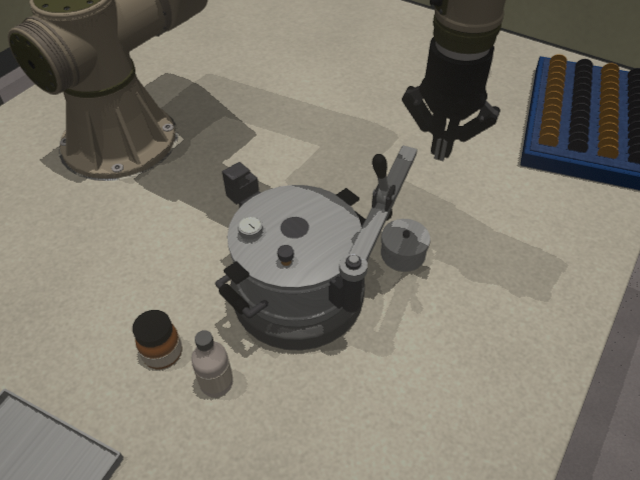

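View pics/t2.png

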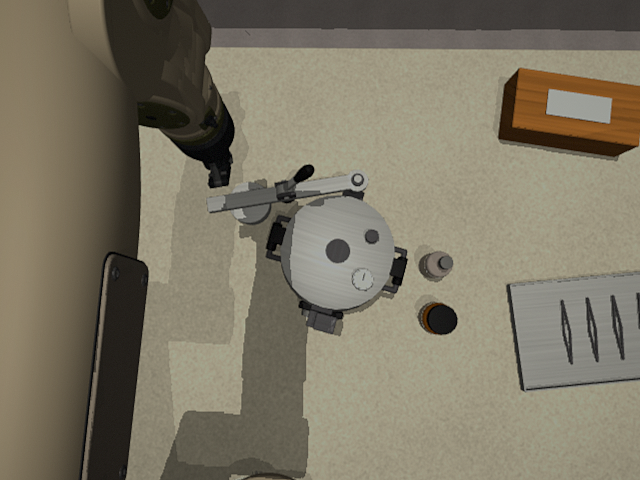

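```bash
python3 - <<'E'
import numpy as np
H=np.array([.6265,-.153]); c=np.array([.6458,.0498,.2303-.0012])
P=lambda t,r,d:H+r*np.array([np.cos(t),np.sin(t)])+d*np.array([np.sin(t),-np.cos(t)])
for t,d in [(99.9,.0535),(99.9,.03)]+[(a,.0265) for a in np.arange(99.9,166,4)]:
    x=P(np.radians(t),.187,d); print(round(t,1),x.round(4),((x-c[:2])*100).round(2),'turn',round(t-99.9,1))
E
```

```text
99.9 [0.6471 0.0404] [ 0.13 -0.94] turn 0.0
99.9 [0.6239 0.0364] [-2.19 -1.34] turn 0.0
99.9 [0.6205 0.0358] [-2.53 -1.4 ] turn 0.0
103.9 [0.6073 0.0349] [-3.85 -1.49] turn 4.0
107.9 [0.5942 0.0331] [-5.16 -1.67] turn 8.0
111.9 [0.5813 0.0304] [-6.45 -1.94] turn 12.0
115.9 [0.5687 0.0268] [-7.71 -2.3 ] turn 16.0
119.9 [0.5563 0.0223] [-8.95 -2.75] turn 20.0
123.9 [0.5442 0.017 ] [-10.16  -3.28] turn 24.0
127.9 [0.5325 0.0108] [-11.33  -3.9 ] turn 28.0
131.9 [0.5213 0.0039] [-12.45  -4.59] turn 32.0
135.9 [ 0.5107 -0.0038] [-13.51  -5.36] turn 36.0
139.9 [ 0.5005 -0.0123] [-14.53  -6.21] turn 40.0
143.9 [ 0.491  -0.0214] [-15.48  -7.12] turn 44.0
147.9 [ 0.4822 -0.0312] [-16.36  -8.1 ] turn 48.0
151.9 [ 0.474  -0.0415] [-17.18  -9.13] turn 52.0
155.9 [ 0.4666 -0.0525] [-17.92 -10.23] turn 56.0
159.9 [ 0.46   -0.0638] [-18.58 -11.36] turn 60.0
163.9 [ 0.4542 -0.0757] [-19.16 -12.55] turn 64.0
```

Call:
send_rows(deltas=[[[0,0,-1.5,0,0,0],[0,-0.3,-3,0,0,0],[0,-0.6,-4.2,0,0,0],[0,-0.9,-5.1,0,0,0],[0,-0.9,-5.1,0,0,0],[0,-0.9,-5.1,0,0,0]]])

```text
clock: 4.25
tcp_pos: [0.6469, 0.0404, 0.1809]
orientation: [0.0, 0.643, 0.766, 0.0]
wrist_force: [-0.3, 0.8, 1.3]
finger_gap: -0.0001
```

Call:
send_rows(deltas=[[[-1.0,-0.3,-0.3,0,0,0],[-1.8,-0.4,-0.3,0,0,0],[-2.3,-0.5,-0.3,0,0,0],[-2.8,-0.5,-0.3,0,0,0],[-3.3,-0.5,-0.3,0,0,2],[-3.9,-0.6,-0.3,0,0,4],[-4.5,-0.7,-0.3,0,0,6],[-5.2,-0.8,-0.3,0,0,8],[-5.8,-0.9,-0.3,0,0,10],[-6.5,-1.0,-0.3,0,0,12]]])

```text
clock: 5.25
tcp_pos: [0.5824, 0.0306, 0.178]
orientation: [0.001, 0.559, 0.829, 0.001]
wrist_force: [1.2, -0.7, 0.6]
finger_gap: -0.0004
```

```bash
python3 - <<'E'
from h import *
s=get_state();print(s['tcp_pos'],s['wrist_force'],s['joint_pos'].round(2))
shot('scene','s3.png')
E
```

```text
[0.58240284 0.03055557 0.17798848] [ 1.18564037 -0.65817442  0.57116458] [-0.09  0.35 -0.04  1.18  0.    1.1 ]
```

View pics/s3.png

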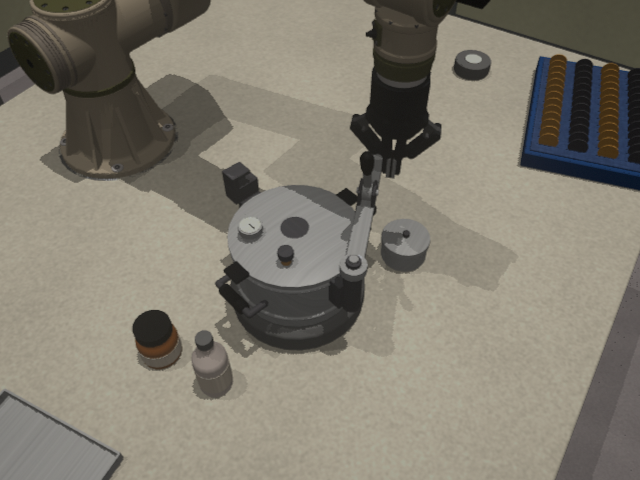

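The strap is turning: its free end is now behind the hand at about (375,165), and the fingers are on its outer side. I'll continue along the arc.

Call:
send_rows(deltas=[[[-0.6,-0.2,0,0,0,2],[-1.3,-0.4,0,0,0,4],[-2.5,-0.8,0,0,0,8],[-3.7,-1.35,0,0,0,12],[-4.9,-2.0,0,0,0,16],[-6.0,-2.65,0,0,0,20],[-7.05,-3.4,0,0,0,24],[-8.1,-4.3,0,0,0,28],[-9.0,-5.2,0,0,0,32],[-9.9,-6.2,0,0,0,36],[-10.7,-7.2,0,0,0,40],[-10.7,-7.2,0,0,0,40]]])

```text
clock: 6.5
tcp_pos: [0.4743, -0.042, 0.1777]
orientation: [0.0, 0.243, 0.97, -0.0]
wrist_force: [-0.5, 0.4, -0.0]
finger_gap: 0.0
```

```bash
python3 - <<'E'
from h import *
s=get_state();print(s['tcp_pos'],s['wrist_force'],s['joint_pos'].round(2))
shot('scene','s4.png')
E
```

```text
[ 0.47431661 -0.04203853  0.17774294] [-0.54611429  0.3636584  -0.02187092] [-0.26  0.15 -0.3   1.12 -0.    0.23]
```

View pics/s4.png

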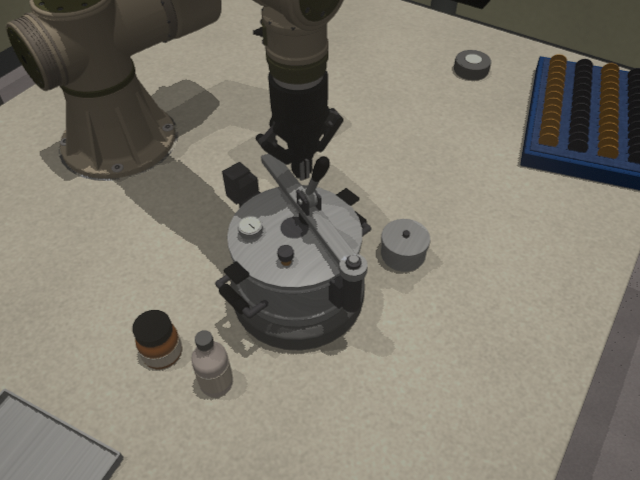

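Call:
send_rows(deltas=[[[-0.4,-0.55,0,0,0,2],[-0.75,-1.1,0,0,0,4],[-1.1,-1.65,0,0,0,6],[-1.4,-2.2,0,0,0,8],[-1.7,-2.8,0,0,0,10],[-1.95,-3.3,0,0,0,12],[-2.0,-3.5,0,0,0,12.4],[-2.0,-3.6,0,0,0,12.4],[-2.0,-3.6,0,0,0,12.4]]])

```text
clock: 7.45
tcp_pos: [0.4551, -0.0772, 0.1773]
orientation: [0.0, 0.136, 0.991, 0.0]
wrist_force: [-0.8, 2.3, -0.2]
finger_gap: 0.0002
```

```bash
python3 - <<'E'
from h import *
s=get_state();print(s['tcp_pos'],s['wrist_force'],s['joint_pos'].round(2))
p=shot('scene','s5.png');q=shot('top','t5.png')
C=cloud(p)
r=silhouettes(p,'strap'); print(r[0]['conf'],r[0]['box'])
cv2.imwrite('pics/s5z.png',cv2.resize(p['img'][120:320,190:420,::-1],None,fx=3,fy=3))
E
```

```text
[ 0.45506491 -0.07720899  0.17732232] [-0.76944993  2.28864169 -0.20743425] [-0.34  0.12 -0.33  1.12  0.   -0.07]
0.82 [304.4, 220.5, 128.4, 120.4]
```

View pics/s5z.png

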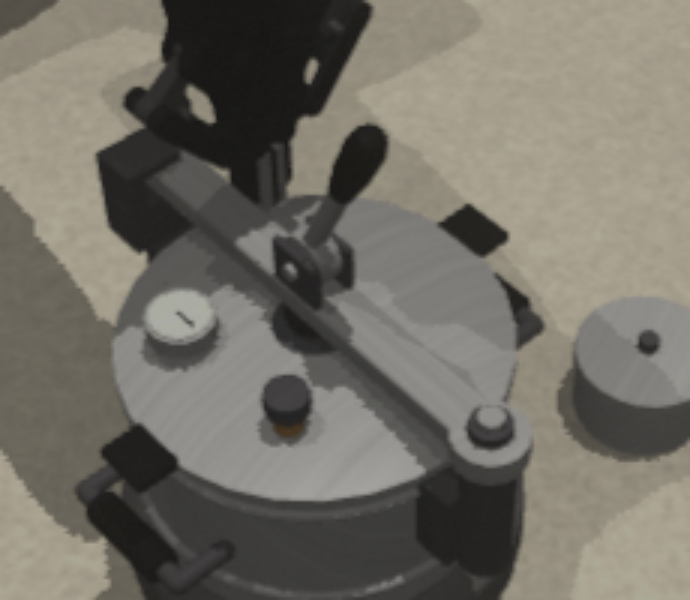

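View pics/t5.png

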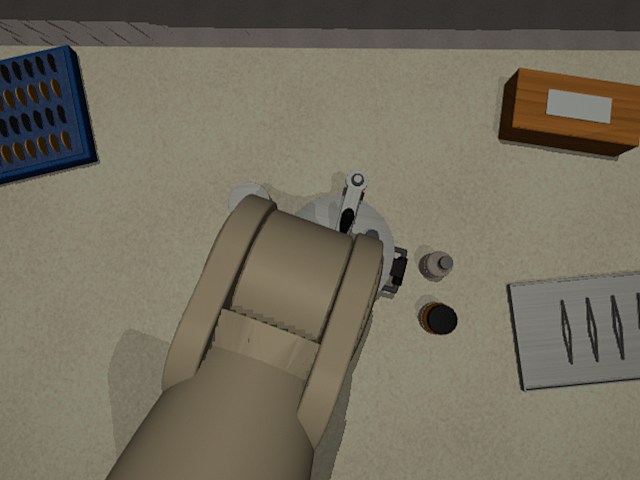

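Call:
send_rows(deltas=[[[-0.05,-0.15,0,0,0,0],[-0.1,-0.3,0,0,0,0],[-0.1,-0.3,0,0,0,0]]])

```text
clock: 7.9
tcp_pos: [0.4541, -0.0799, 0.1774]
orientation: [0.0, 0.136, 0.991, 0.001]
wrist_force: [1.2, 4.2, 1.0]
finger_gap: 0.0001
```

Call:
send_rows(deltas=[[[-0.05,-0.15,0,0,0,0],[-0.1,-0.3,0,0,0,0],[-0.1,-0.3,0,0,0,0],[-0.1,-0.3,0,0,0,0]]])

```text
clock: 8.3
tcp_pos: [0.4539, -0.0801, 0.1774]
orientation: [0.001, 0.135, 0.991, 0.004]
wrist_force: [5.6, 15.2, 1.5]
finger_gap: -0.0003
```

Force rose to 16 N with no further movement, so the strap is on its hard stop. I'll back off, lift and look.

Call:
send_rows(deltas=[[[0.3,1.0,0,0,0,0],[0.7,2.4,0,0,0,0],[0.7,2.4,2,0,0,0],[0.7,2.4,5,0,0,0],[0.7,2.4,9,0,0,0],[0.7,2.4,13,0,0,0],[0.3,1.0,15,0,0,0],[0.0,0,15,0,0,0],[0.0,0,15,0,0,0]]])

```text
clock: 9.2
tcp_pos: [0.4526, -0.0847, 0.327]
orientation: [0.0, 0.137, 0.991, -0.001]
wrist_force: [0.1, 0.1, -0.8]
finger_gap: -0.0001
```

```bash
python3 - <<'E'
from h import *
from scipy.spatial.transform import Rotation as Ro
s=get_state();print(s['tcp_pos'],s['orientation'],s['wrist_force'],s['joint_pos'].round(2))
w=shot('wrist','w6.png'); p=shot('scene','s6.png')
q=s['orientation']; R=Ro.from_quat([q[1],q[2],q[3],q[0]]).as_matrix()
he=np.array(w['hand_eye']); C=cloud(w)@he[:3,:3].T+he[:3,3]; C=C@R.T+s['tcp_pos']
for n,pp,CC in(('w',w,C),('s',p,cloud(p))):
  ok=pp['z_map']>0; A=CC[ok]
  H=np.array([.6265,-.153]); t=np.radians(164.3); u=np.array([np.cos(t),np.sin(t)]); nn=np.array([np.sin(t),-np.cos(t)])
  a=(A[:,:2]-H)@u; b=(A[:,:2]-H)@nn
  m=(a>-.02)&(a<.25)&(abs(b)<.04)&(A[:,2]>.187)&(A[:,2]<.197)
  print(n,m.sum())
  for k in np.arange(0,.25,.02):
    mm=m&(a>k)&(a<k+.02)
    if mm.sum()>5: print(round(k,2),'b',np.percentile(b[mm],[2,50,98]).round(4))
  m=(a>0)&(a<.14)&(abs(b)<.04)&(A[:,2]>.2)&(A[:,2]<.33)
  for z in np.arange(.2,.33,.012):
    mm=m&(A[:,2]>z)&(A[:,2]<z+.012)
    if mm.sum()>3: print('z',round(z,3),'a',np.percentile(a[mm],[2,50,98]).round(4),'b',np.percentile(b[mm],[2,50,98]).round(4))
E
```

```text
[ 0.45264551 -0.08465807  0.32703392] [ 6.24783025e-05  1.36693013e-01  9.90613315e-01 -5.26332953e-04] [ 0.11140478  0.06712451 -0.81521263] [-0.36  0.08 -0.01  1.48 -0.   -0.08]
w 3755
0.0 b [0.0113 0.013  0.0146]
0.12 b [-0.0133 -0.0046  0.0061]
0.14 b [-0.0133 -0.0018  0.0097]
0.16 b [-0.0135 -0.0021  0.0092]
0.18 b [-0.0138 -0.0025  0.0093]
0.2 b [-0.014  -0.0016  0.0088]
0.22 b [0.0035 0.0062 0.009 ]
0.24 b [-0.0265  0.0041  0.0089]
z 0.2 a [0.1134 0.1298 0.1307] b [-0.0164 -0.0123 -0.0094]
z 0.212 a [0.1148 0.1257 0.1305] b [-0.0162 -0.0123 -0.0099]
s 2342
0.0 b [-0.0147 -0.0041  0.0173]
0.02 b [-0.0105 -0.0001  0.0131]
0.04 b [-0.0107 -0.0001  0.0125]
0.06 b [-0.0115 -0.0005  0.0126]
0.08 b [-0.0112 -0.0009  0.0122]
0.1 b [-0.0118 -0.0034  0.0095]
0.12 b [-0.0122 -0.0104 -0.0039]
0.14 b [-0.0115 -0.0032  0.011 ]
0.16 b [-0.0118 -0.0012  0.0111]
0.18 b [-0.0121 -0.0019  0.0108]
0.2 b [-0.0254 -0.0049  0.0109]
0.22 b [-0.0266 -0.0256  0.0105]
z 0.2 a [0.0005 0.1013 0.1251] b [-0.0139 -0.0087  0.0119]
z 0.212 a [0.0988 0.1077 0.1271] b [-0.0117 -0.0044  0.012 ]
z 0.224 a [0.1019 0.1061 0.1131] b [-0.0052 -0.0036  0.0039]
z 0.236 a [0.097  0.1009 0.1064] b [-0.0052 -0.0035  0.0046]
z 0.248 a [0.0912 0.0955 0.1033] b [-0.0053 -0.0032  0.0039]
z 0.26 a [0.0825 0.0904 0.0968] b [-0.0053 -0.004  -0.0008]
z 0.272 a [0.0754 0.0818 0.0926] b [-0.0071 -0.0053  0.0017]
z 0.284 a [0.0702 0.077  0.0876] b [-0.0078 -0.0058  0.0009]
z 0.296 a [0.0668 0.0712 0.0838] b [-0.0076 -0.0046  0.0044]
z 0.308 a [0.0672 0.0724 0.0784] b [-0.0058 -0.0001  0.0068]
```

View pics/s6.png

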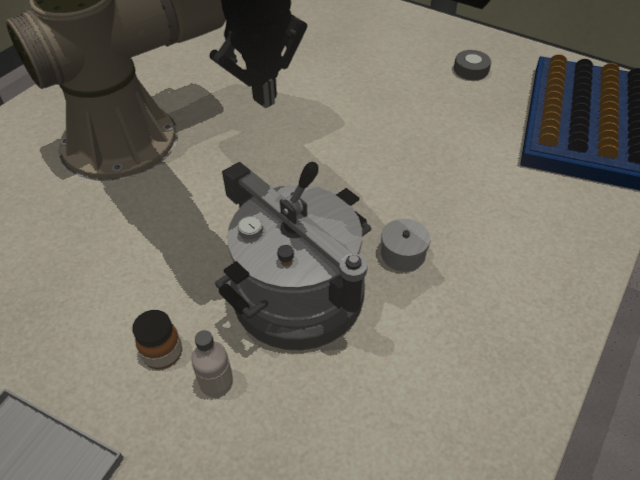

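View pics/w6.png

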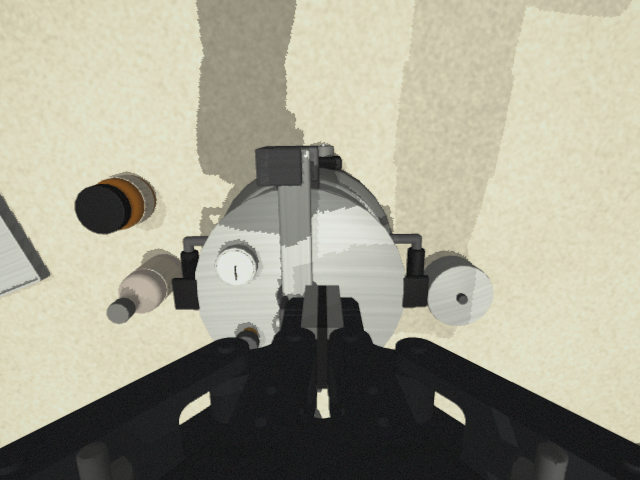

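The strap lies straight across the lid with its end in the catch at (235,178). The lever stands at about 66°. Next I'll work out the lever path.

```bash
python3 - <<'E'
import numpy as np
H=np.array([.6265,-.153]); t=np.radians(164.5);u=np.array([np.cos(t),np.sin(t)]); n=np.array([np.sin(t),-np.cos(t)])
c=np.array([.4526,-.0847,.3270]); b=-.001
def out(s,z,l): 
    X=np.r_[H+(.115-s)*u+b*n,z]; print(l,'s',round(s,4),X.round(4),((X-c)*100).round(2))
out(-.03,.30,'pre')
r=.088
for A in (75,70,66,62,58,54,50,46,42,38,34,30,26,22,18,14,10,6,3,0):
    a=np.radians(A); out(r*np.cos(a)-.0125*np.sin(a)-.011,.208+r*np.sin(a)+.0125*np.cos(a),A)
E
```

```text
pre s -0.03 [ 0.4865 -0.1152  0.3   ] [ 3.39 -3.05 -2.7 ]
75 s -0.0003 [ 0.5151 -0.1232  0.2962] [ 6.25 -3.85 -3.08]
70 s 0.0074 [ 0.5225 -0.1252  0.295 ] [ 6.99 -4.05 -3.2 ]
66 s 0.0134 [ 0.5283 -0.1268  0.2935] [ 7.57 -4.21 -3.35]
62 s 0.0193 [ 0.534  -0.1284  0.2916] [ 8.14 -4.37 -3.54]
58 s 0.025 [ 0.5395 -0.1299  0.2893] [ 8.69 -4.52 -3.77]
54 s 0.0306 [ 0.5449 -0.1314  0.2865] [ 9.23 -4.67 -4.05]
50 s 0.036 [ 0.5501 -0.1328  0.2834] [ 9.75 -4.81 -4.36]
46 s 0.0411 [ 0.5551 -0.1342  0.28  ] [10.25 -4.95 -4.7 ]
42 s 0.046 [ 0.5598 -0.1355  0.2762] [10.72 -5.08 -5.08]
38 s 0.0506 [ 0.5642 -0.1368  0.272 ] [11.16 -5.21 -5.5 ]
34 s 0.055 [ 0.5684 -0.1379  0.2676] [11.58 -5.32 -5.94]
30 s 0.059 [ 0.5722 -0.139   0.2628] [11.96 -5.43 -6.42]
26 s 0.0626 [ 0.5758 -0.14    0.2578] [12.32 -5.53 -6.92]
22 s 0.0659 [ 0.5789 -0.1408  0.2526] [12.63 -5.61 -7.44]
18 s 0.0688 [ 0.5817 -0.1416  0.2471] [12.91 -5.69 -7.99]
14 s 0.0714 [ 0.5842 -0.1423  0.2414] [13.16 -5.76 -8.56]
10 s 0.0735 [ 0.5862 -0.1429  0.2356] [13.36 -5.82 -9.14]
6 s 0.0752 [ 0.5879 -0.1433  0.2296] [13.53 -5.86 -9.74]
3 s 0.0762 [ 0.5889 -0.1436  0.2251] [ 13.63  -5.89 -10.19]
0 s 0.077 [ 0.5896 -0.1438  0.2205] [ 13.7   -5.91 -10.65]
```

Call:
send_rows(deltas=[[[1.5,-1.5,-1.0,0,0,0],[3.4,-3.05,-2.7,0,0,0],[4.8,-3.4,-3.0,0,0,0],[6.0,-3.8,-3.1,0,0,0],[7.0,-4.05,-3.2,0,0,0],[7.6,-4.2,-3.35,0,0,0],[8.15,-4.35,-3.55,0,0,0],[8.7,-4.5,-3.75,0,0,0],[8.7,-4.5,-3.75,0,0,0]]])

```text
clock: 10.2
tcp_pos: [0.5402, -0.1282, 0.29]
orientation: [0.0, 0.136, 0.991, 0.0]
wrist_force: [-1.1, 0.8, 1.4]
finger_gap: 0.0003
```

```bash
python3 - <<'E'
from h import *
s=get_state();print(s['tcp_pos'],s['wrist_force'])
p=shot('scene','s7.png')
cv2.imwrite('pics/s7z.png',cv2.resize(p['img'][80:280,200:430,::-1],None,fx=3,fy=3))
E
```

```text
[ 0.54015044 -0.12819677  0.28999888] [-1.09798005  0.79265093  1.3718651 ]
```

View pics/s7z.png

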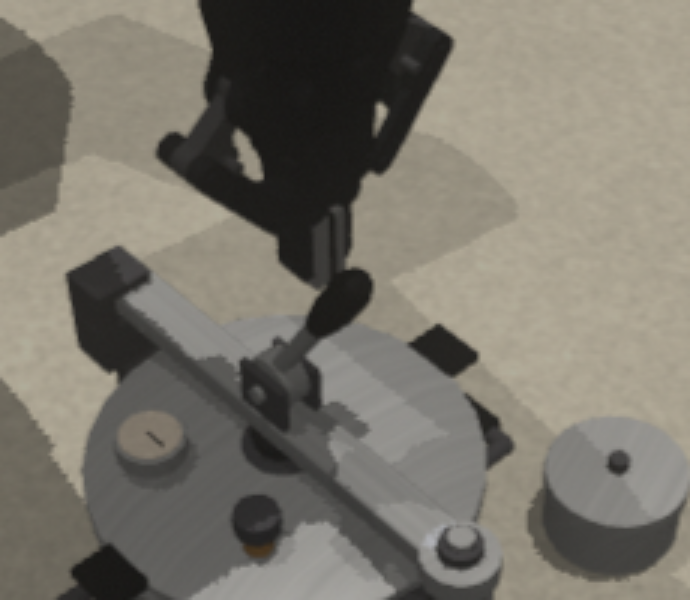

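Call:
send_rows(deltas=[[[0.5,-0.15,-0.3,0,0,0],[1.05,-0.3,-0.6,0,0,0],[1.55,-0.45,-0.95,0,0,0],[2.0,-0.6,-1.3,0,0,0],[2.45,-0.7,-1.75,0,0,0],[2.9,-0.8,-2.2,0,0,0],[3.25,-0.95,-2.65,0,0,0],[3.25,-0.95,-2.65,0,0,0]]])

```text
clock: 11.05
tcp_pos: [0.5732, -0.1384, 0.2625]
orientation: [0.0, 0.136, 0.991, -0.0]
wrist_force: [0.2, 0.2, 0.7]
finger_gap: 0.0001
```

```bash
python3 - <<'E'
from h import *
s=get_state();print(s['tcp_pos'],s['wrist_force'])
p=shot('scene','s8.png')
cv2.imwrite('pics/s8z.png',cv2.resize(p['img'][80:280,200:430,::-1],None,fx=3,fy=3))
E
```

```text
[ 0.57320774 -0.13844497  0.26246231] [0.22764291 0.16231515 0.7435831 ]
```

View pics/s8z.png

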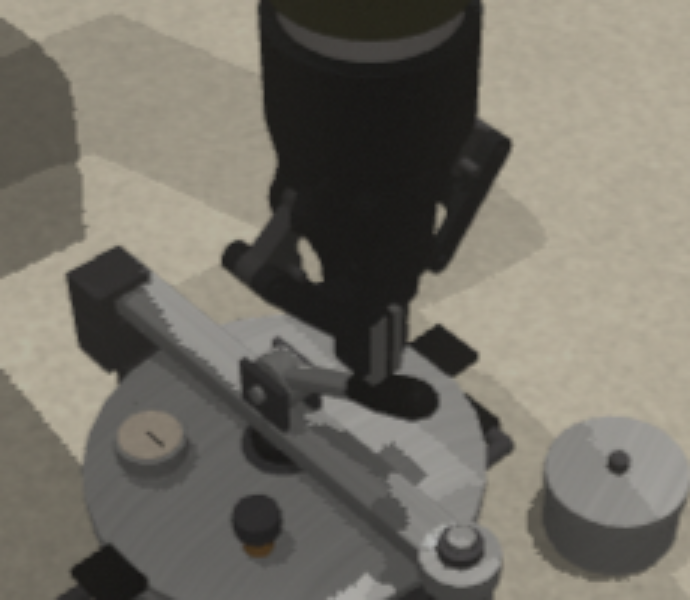

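Call:
send_rows(deltas=[[[0.45,-0.12,-0.5,0,0,0],[0.85,-0.23,-1.0,0,0,0],[1.2,-0.33,-1.55,0,0,0],[1.55,-0.4,-2.1,0,0,0],[1.85,-0.5,-2.7,0,0,0],[2.05,-0.55,-3.3,0,0,0],[2.15,-0.58,-3.75,0,0,0],[2.25,-0.6,-4.2,0,0,0],[2.25,-0.6,-4.3,0,0,0],[2.25,-0.6,-4.3,0,0,0]]])

```text
clock: 12.1
tcp_pos: [0.595, -0.1441, 0.2206]
orientation: [0.0, 0.136, 0.991, -0.0]
wrist_force: [-3.8, 0.6, 4.9]
finger_gap: -0.0001
```

```bash
python3 - <<'E'
from h import *
s=get_state();print(s['tcp_pos'],s['wrist_force'])
p=shot('scene','s9.png')
cv2.imwrite('pics/s9z.png',cv2.resize(p['img'][80:280,200:430,::-1],None,fx=3,fy=3))
E
```

```text
[ 0.5950338  -0.1440866   0.22058057] [-3.78247274  0.61344282  4.92146856]
```

View pics/s9z.png

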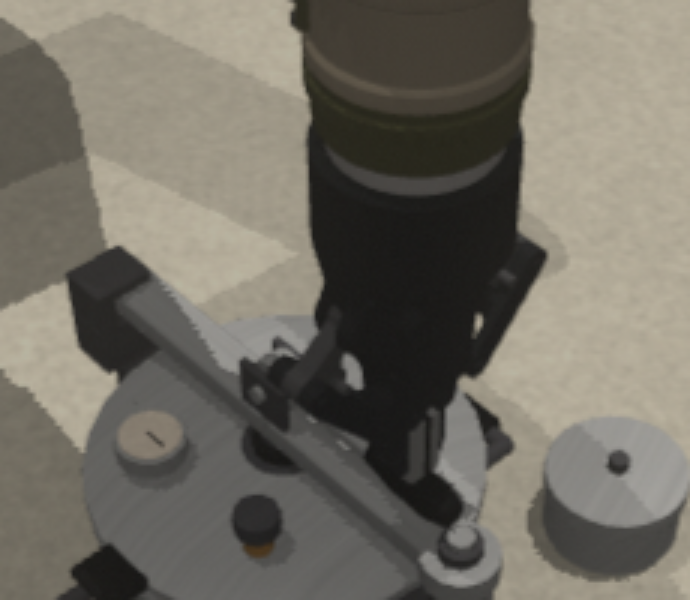

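Call:
send_rows(deltas=[[[0,0,-0.1,0,0,0],[0,0,-0.2,0,0,0],[0,0,-0.2,0,0,0],[0,0,-0.2,0,0,0]]])

```text
clock: 12.55
tcp_pos: [0.5951, -0.1441, 0.2204]
orientation: [0.001, 0.136, 0.991, -0.0]
wrist_force: [-6.5, 2.0, 13.2]
finger_gap: 0.0002
```

Call:
send_rows(deltas=[[[0,0,-0.1,0,0,0],[0,0,-0.2,0,0,0],[0,0,-0.3,0,0,0],[0,0,-0.3,0,0,0],[0,0,-0.3,0,0,0]]])

```text
clock: 13.05
tcp_pos: [0.5952, -0.1441, 0.2201]
orientation: [0.003, 0.136, 0.991, -0.001]
wrist_force: [-10.3, 2.9, 25.0]
finger_gap: -0.0001
```

Call:
send_rows(deltas=[[[0,0,0.5,0,0,0],[0,0,2,0,0,0],[0,0,5,0,0,0],[0,0,9,0,0,0],[-2,1,13,0,0,0],[-5,3,14,0,0,0],[-9,6,14,0,0,0],[-12,9,14,0,0,0],[-14,13,14,0,0,0],[-15,17,14,0,0,0],[-15,20,14,0,0,0],[-15,20,14,0,0,0]]])

```text
clock: 14.25
tcp_pos: [0.4451, 0.0589, 0.3554]
orientation: [0.001, 0.133, 0.991, 0.001]
wrist_force: [0.2, -1.1, -0.1]
finger_gap: -0.0001
```

```bash
python3 - <<'E'
from h import *
s=get_state();print(s['tcp_pos'],s['wrist_force'])
p=shot('scene','s10.png');shot('top','t10.png')
cv2.imwrite('pics/s10z.png',cv2.resize(p['img'][120:320,200:430,::-1],None,fx=3,fy=3))
A=cloud(p)[p['z_map']>0]
H=np.array([.6265,-.153]); t=np.radians(164.5); u=np.array([np.cos(t),np.sin(t)]); nn=np.array([np.sin(t),-np.cos(t)])
a=(A[:,:2]-H)@u; b=(A[:,:2]-H)@nn
for k in np.arange(0,.24,.01):
    m=(abs(b)<.015)&(a>k)&(a<k+.01)&(A[:,2]>.187)
    if m.sum()>3: print(round(k,2),'z',np.percentile(A[m][:,2],[2,50,98]).round(4),'b',np.percentile(b[m],[2,98]).round(4))
for t in('tin','bottle','jar','lid'):
    r=silhouettes(p,t)[0]; P=cloud(p)[r['mask']&(p['z_map']>0)]; print(t,r['box'],np.median(P,0).round(3))
E
```

```text
[0.44514198 0.0589399  0.35542627] [ 0.19845994 -1.06446171 -0.14972358]
0.0 z [0.1896 0.2031 0.22  ] b [-0.0142  0.0074]
0.01 z [0.1888 0.2135 0.2223] b [-0.0098  0.0086]
0.02 z [0.1889 0.2124 0.2221] b [-0.0097  0.008 ]
0.03 z [0.1883 0.2121 0.2214] b [-0.0104  0.0067]
0.04 z [0.1891 0.194  0.2198] b [-0.0101  0.0069]
0.05 z [0.189  0.1933 0.2179] b [-0.0103  0.006 ]
0.06 z [0.1887 0.1936 0.2175] b [-0.0103  0.0062]
0.07 z [0.1887 0.1934 0.2178] b [-0.0104  0.0062]
0.08 z [0.1875 0.1932 0.2172] b [-0.0104  0.0062]
0.09 z [0.1897 0.2036 0.2181] b [-0.0108  0.0105]
0.1 z [0.1895 0.216  0.223 ] b [-0.0114  0.0115]
0.11 z [0.1887 0.2171 0.2232] b [-0.0137  0.0111]
0.12 z [0.1896 0.2146 0.2201] b [-0.0116  0.0123]
0.13 z [0.1874 0.1915 0.1932] b [-0.0115 -0.003 ]
0.14 z [0.1873 0.1919 0.1944] b [-0.0109  0.0117]
0.15 z [0.1877 0.1917 0.194 ] b [-0.0115  0.0116]
0.16 z [0.1885 0.192  0.1944] b [-0.0115  0.0118]
0.17 z [0.1886 0.1922 0.1941] b [-0.0113  0.0115]
0.18 z [0.188  0.1921 0.1938] b [-0.0115  0.0117]
0.19 z [0.1881 0.1923 0.1939] b [-0.0115  0.0109]
0.2 z [0.1884 0.1919 0.1948] b [-0.0117  0.0113]
0.21 z [0.1878 0.1935 0.2018] b [-0.0145  0.0108]
0.22 z [0.1955 0.2006 0.2029] b [-0.0146  0.0083]
0.23 z [0.1934 0.2007 0.2027] b [-0.0146  0.0107]
tin [405.7, 245.3, 50.4, 51.6] [0.624 0.029 0.047]
bottle [212.8, 362.9, 41.3, 62.9] [ 0.513 -0.318  0.078]
jar [158.6, 340.9, 44.8, 59.7] [ 0.416 -0.321  0.065]
lid [293.7, 237.6, 141.2, 105.2] [ 0.523 -0.155  0.162]
```

View pics/s10z.png

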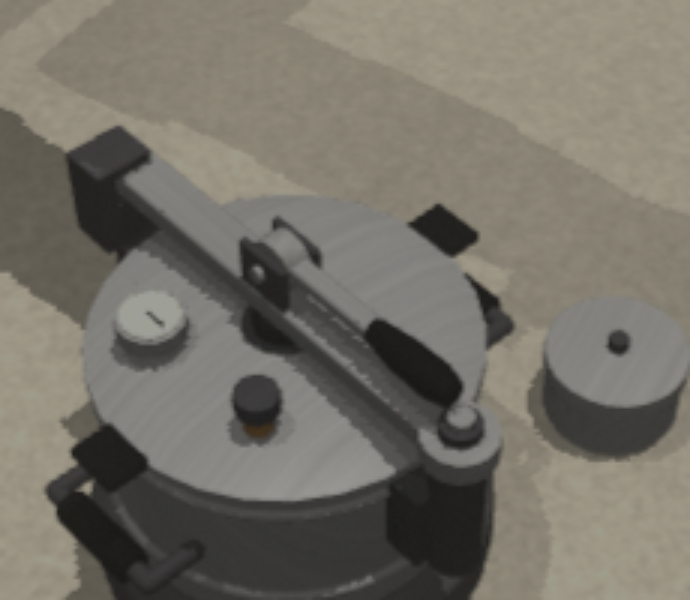

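View pics/t10.png

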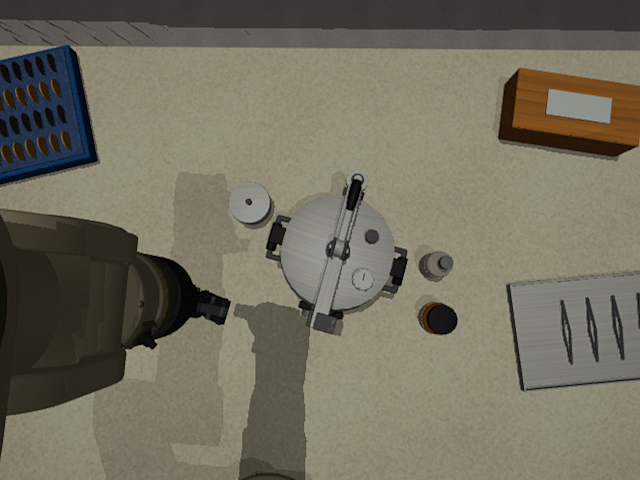

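```bash
python3 -c "
from workcell import *
print(hand_in()); print(get_state()['clock'])"
```

```text
the job is handed in; nothing more can be done
None
the job is handed in; nothing more can be done
```

I pushed the strap round with the back of the closed fingers until it hit its stop in the catch, then pressed the lever down flat. The job is handed in with the hand clear. `hand_in()` gives no verdict, and I had no direct reading of the joint angles or the pad force.

- **Strap:** pressing up to 16 N moved it no further. In the last pictures it lies straight across the lid with its end under the catch lip.
- **Lever:** I pushed it with the fingertips. At 25 N it moved no further, with the fingertips at 0.220 m, where a flat lever should be. After I lifted off, the top of its grip measured about 0.222 m, within about 0.02 rad of flat. That means the cam should be pressing the pad on the lid.
- **Lid and bystanders:** tin, bottle and jar are within about 2 mm of where they started. The lid looks level and in place. Its visible median shifted 19 mm in y, which I put down to the strap now covering part of it; I did not repeat the circle fit on its edge to confirm.
- **Hand:** about 0.15 m to the side of the strap and 0.35 m up, with only about 1 N of drift on the force sensor. The job took about 14 s.

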